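# Fit the long nozzle to the doughnut filler

### The arm

A 6-joint arm with a two-finger parallel gripper is mounted at the origin on the work surface. World frame = base frame: x ahead of the robot, y to its left, z up, the work surface at z = 0. Lengths are in m, angles in rad, forces in N, time in s.
With the tool pointing down it reaches from about 0.35 to 0.85 m from the base axis. Payload 8.1 kg.
Tool frame: the origin (TCP) lies between the finger pads; the fingertips stand 14 mm ahead of it and the grasp point (between the pads) lies 5 mm behind it; z points along the fingers, y is the direction in which the jaws open and shut (so a half turn about z gives the same grasp; the last joint's range is limited). The gripper opens to 93 mm and grips with 3 to 60 N. Pads are 15 mm wide; open, the fingers measure 128 mm over their backs; the gripper's body (75 mm by 188 mm) begins 65 mm behind the grasp point.
Start: joints at [1.043, 0.13, 1.488, -0, 1.523, -0.085], TCP at [0.257, 0.542, 0.233] pointing down, gripper open.
Joint ranges: [-2.96, 2.96], [-0.89, 2.26], [0.02, 2.5], [-1.34, 4.48], [0, 2.73], [-2.66, 2.66]. Speed limits (rad/s): [2.39, 2.39, 2.79, 3.14, 3.14, 3.14].

### API

Orientations are given as a rotation vector (axis times angle).
In Python, from plant import robot gives the robot as it stands.
- The arm moves only by the tool step_arm, never from a script. Its argument "targets" is a list of rows, each an object of numbers: "tx", "ty", "tz": the shift along the tool's x, y, z in mm; "ax", "ay", "az": the turn, a rotation vector about the tool's x, y, z in rad; "grip": the closure in counts, from 0 (fully open) to 255 (shut). In form: [{"tx": .., "ty": .., "tz": .., "ax": .., "ay": .., "az": .., "grip": ..}, ...]. A call has 1 to 20 rows; each row shifts and turns the commanded pose from where the row before left it, along the tool's axes as they then stand; what a row does not reach is not made up. A row lasts 1/10 s, in which the tool goes at most 50 mm and 8.59 degrees, less where a joint would pass 70% of its speed; a pose out of reach is approached as far as the arm can. A call with a gripper value outside its range is refused whole. The fingers move at their own pace and stop on an object; "squeeze" is the grip in N (left out, the last holds). Time passes only in rows, so rows that do not move let the fingers close. It gives the time, the measured TCP pose, the force and the opening at its end, in the units of the state.
- robot.read_state(): the state, without advancing time (a new reading comes with each control period).
- robot.read_camera(name): name is "scene" or "top" or "wrist"; returns a dict with "frame" (384x512x3 uint8, blue, green, red), "fx", "fy", "cx", "cy" (pixels), "R" (3x3) and "t" (3): a world point X has camera coordinates R X + t. Camera axes: x right, y down, z forward; pixel columns grow to the right and rows downward; lengths in m; the calibration is good to about 2 mm. A picture is of the moment at which its call begins. There is no depth.
- robot.close_job(): hands the job in, once; it reports no verdict.
The state is a dict: "t": time; "q": joint angles; "dq": joint speeds; "joint_torque": joint torques, N m; "tool_pos": TCP position; "orientation": TCP orientation; "force": force on the tool from outside, world axes, zero at the start; "wrist_torque": the same for the moment, N m; "opening": finger opening in m.
Only numpy, scipy, OpenCV 4.12 (cv2) and the standard library are available. Lean on these libraries where they do the work, as an engineer would, in place of code of your own. Each camera call takes 0.05 s, during which the arm holds its last target.

### The job

Fit the long filling nozzle to the doughnut filler: lift it out of the nozzle rest and push its plain end into the filler's push-in port, past the grip, until you feel it press firmly on the rubber seat inside - do not ram it. Then, still holding it, give it a firm tug back to check that the grip has bitten, and leave it fitted, still tight on its seat. Leave the other nozzles, the doughnuts and everything else on the counter where they are.

Things in the scene. Friction and masses are not known exactly. Their poses are not given: they have to be found in the camera images.
- nozzle: The long filling nozzle, rigid, 172 mm, about 150 g, the longest of three on the rest; lies level. Origin: centre of its ribbed white grip block, 20 x 20 mm across, 30 mm long (grip its flat sides), 44 mm above the counter. x axis runs along the tube to the outlet tip: at +x a 10 mm needle to 95 mm; at -x the plain steel spigot, 12 mm across, to 77 mm, end chamfered 3 mm. Any side may be up.
- nozzle_end (a point): Centre of the end face of the long nozzle's plain spigot (the end that goes into the port), 77 mm from the grip block's centre. Same axes as the nozzle.
- port (a point): Mouth of the push-in port: centre of the outer face of the black release collar, 150 mm above the counter. x axis points level into the port; the nozzle goes in along it, its own x axis opposite. z up. The filler's housing begins 75 mm behind the mouth.
- collar: The black release collar of the port, a ring 34 mm across and 5 mm thick with a 15.6 mm hole (14 mm farther in). Origin at the centre of its outer face, the port's mouth. Pressed in (at most 4.5 mm, sprung) it opens the grip, so push the nozzle, not the collar; it also sinks 2 to 3 mm by itself as the spigot passes the jaws.
- port_block (a point): Centre of the front face of the steel port block (40 x 40 mm), 19 mm behind the mouth, axes as the port. In its bore, 33 to 43 mm behind the mouth (spacers set it; it cannot be seen), the spigot's end meets the rubber seat, which gives 3 mm at 2 N per mm, then is hard. Firmly home is 4 to 8 N on the seat, with the grip's drag 7 to 12 N of push in all; over 14 N on the seat harms it.
- grip: The sprung grip in the port: hidden jaws with three rows of teeth. Origin on the port's axis 23 mm behind the mouth, axes as the port. The spigot slides in freely for 19 mm; from there the jaws drag on it with 2 to 5 N. They let it in but not out: pulled back they bite within 1 mm. A firm checking tug is a backward pull of 10 to 16 N, kept for a moment; over 25 N harms them.
- filler: The countertop doughnut filler, fixed: steel base 340 x 220 mm, housing 200 x 180 mm and 240 mm high, on it a round hopper 210 mm wide, lid 418 mm above the counter. Origin at the middle of its underside; x axis as the port's; the port's mouth lies at x = -135 mm, z = 150 mm.
- rest: The nozzle rest, fixed: steel plate 120 x 215 x 4 mm with two upright combs 52 mm high, 4 mm thick, at x = -42 and +42 mm. Three nozzles lie across the combs along its x axis (tips to +x), 65 mm apart in y, in any order; each is free between the combs and lifts straight out (15 mm or more). Origin at the middle of its underside.
- nozzle_short: Another nozzle on the rest, 132 mm long: same block and spigot, shorter needle. Origin at its block's centre. Leave it.
- nozzle_cone: Another nozzle on the rest, with a cone 22 mm wide on its tip. Origin at its block's centre. Leave it.
- doughnut0: Filled glazed doughnut, 88 mm wide, 39 mm high, on the small baking tray. Origin under its centre. Leave it.
- doughnut1: A second doughnut on the small baking tray. Leave it.
- doughnut2: A third doughnut on the small baking tray. Leave it.
- bowl: Steel bowl, 124 mm wide, 50 mm high. Origin under its centre. Leave it.
- spray: Orange spray bottle, 68 mm wide, 191 mm high. Origin under its centre. Leave it.
- scraper: Dough scraper lying flat: steel blade with a black handle, about 100 x 116 mm, 13 mm high. Leave it.
There are look-alikes about, which are no part of the job. What is shaped like the nozzle but green is not meant.

How it is judged:
By the outcome, as a careful person would: the job done as asked, in the order asked, and still so for the second after the job is handed in, with the robot touching nothing.
It also fails if it takes over 50 s, if anything falls off the work surface, if the arm or the gripper's body presses on something with over 40 N, if the wrist force passes 120 N, or if a joint passes its speed limit or range.

## Working session

There is one attempt and no reset: what is moved stays moved. The work goes in short steps, Python scripts to look and compute and a tool call to move; the robot and the scene stay as the last step left them, time stands still between calls to the robot, and variables do not carry over. Pictures are saved under pics/ and viewed, and the job is handed in when it is done.

Besides the shell and the picture viewer there is one more tool, called after "Request:" as name(argument=value, ...) on one line, values as JSON. step_arm: Moves the arm, as the interface text tells. Its arguments: {"type":"object","properties":{"targets":{"type":"array"},"squeeze":{"type":"number"}},"required":["targets"]}

```bash
ls; mkdir -p pics
cat > h.py <<'E'
import numpy as np, cv2, pickle
from plant import robot
def snap(n,f):
    c=robot.read_camera(n); cv2.imwrite('pics/'+f+'.png',c['frame']); pickle.dump(c,open('pics/'+f+'.pkl','wb')); return c
def load(f): return pickle.load(open('pics/'+f+'.pkl','rb'))
def proj(c,X):
    p=np.array(c['R'])@np.array(X)+np.array(c['t']); return c['fx']*p[0]/p[2]+c['cx'],c['fy']*p[1]/p[2]+c['cy']
def ray(c,u,v):
    R=np.array(c['R']);o=-R.T@np.array(c['t']); d=R.T@np.array([(u-c['cx'])/c['fx'],(v-c['cy'])/c['fy'],1]); return o,d/np.linalg.norm(d)
def onz(c,u,v,z):
    o,d=ray(c,u,v); return o+d*(z-o[2])/d[2]
def tri(rays):
    A=0;b=0
    for o,d in rays:
        P=np.eye(3)-np.outer(d,d);A=A+P;b=b+P@o
    return np.linalg.solve(A,b)
E
python3 - <<'E'
from h import *
for n in ['scene','top','wrist']:
    c=snap(n,n+'0'); print(n,c['fx'],-np.array(c['R']).T@np.array(c['t']))
s=robot.read_state();print(s)
E
```

```text
pics
scene 375.69735504064874 [ 1.19343292 -0.30012698  0.79928766]
top 409.5442556504799 [0.35317441 0.12914312 1.09016779]
wrist 278.2700873025995 [0.18055627 0.57823155 0.38514085]
{'t': 0.15, 'q': array([ 1.04260491e+00,  1.31006567e-01,  1.48901948e+00, -1.43648434e-05,
        1.52298563e+00, -8.54201563e-02]), 'dq': array([ 3.99027875e-04, -1.61734290e-03, -3.42775274e-03, -1.06195138e-03,
        7.15417839e-05, -5.13556997e-04]), 'joint_torque': array([ 1.02241102e-03, -5.60480261e+01, -4.92333663e+01,  7.69505231e-02,
        3.06448876e-02, -5.03567321e-05]), 'tool_pos': array([0.25685434, 0.54178599, 0.23182242]), 'orientation': array([-6.89743765e-01, -3.06451412e+00,  2.13141969e-03]), 'force': array([-0.76968507, -0.10919855,  0.13703447]), 'wrist_torque': array([0.02048508, 0.0081737 , 0.03066281]), 'opening': 0.09312587909214202}
```

View pics/scene0.png

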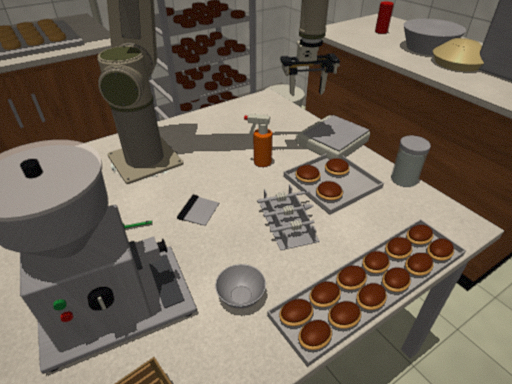

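View pics/top0.png

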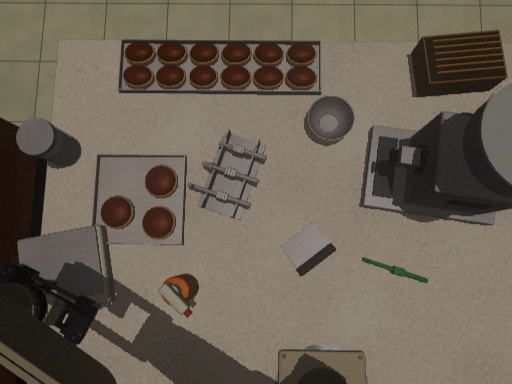

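View pics/wrist0.png

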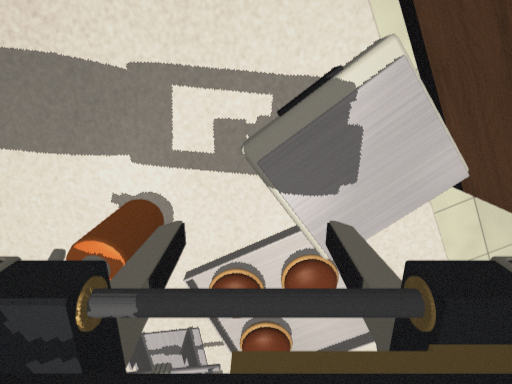

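The top view shows the rest at about (233,175) with three nozzles, the filler at right with its port near (405,155), and the green look-alike at (395,270).

Run:
```python
from h import *
f=load('top0')['frame']
cv2.imwrite('pics/c1.png',cv2.resize(f[120:225,180:280],None,fx=7,fy=5.7*7/5.7*0.8,interpolation=cv2.INTER_CUBIC)) 
cv2.imwrite('pics/c2.png',cv2.resize(f[115:225,355:455],None,fx=5,fy=5,interpolation=cv2.INTER_CUBIC))
f=load('scene0')['frame']
cv2.imwrite('pics/c3.png',cv2.resize(f[175:255,245:335],None,fx=7,fy=7,interpolation=cv2.INTER_CUBIC))
cv2.imwrite('pics/c4.png',cv2.resize(f[200:320,100:210],None,fx=5,fy=5,interpolation=cv2.INTER_CUBIC))
```

```text
(no output)
```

View pics/c1.png

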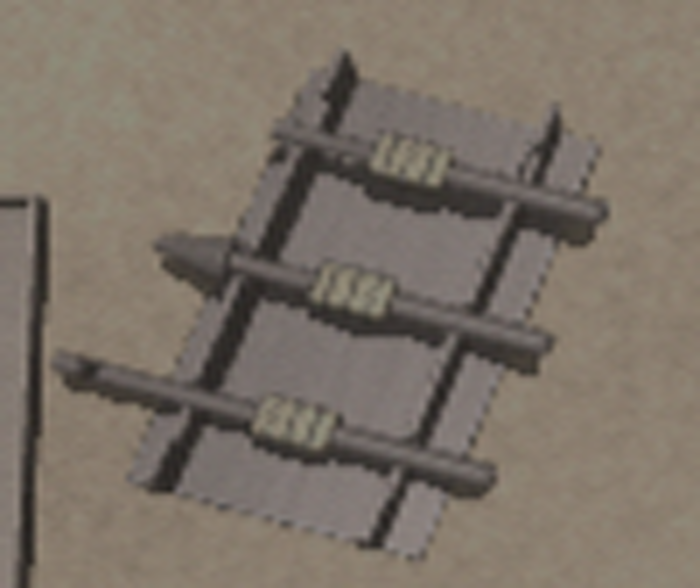

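View pics/c2.png

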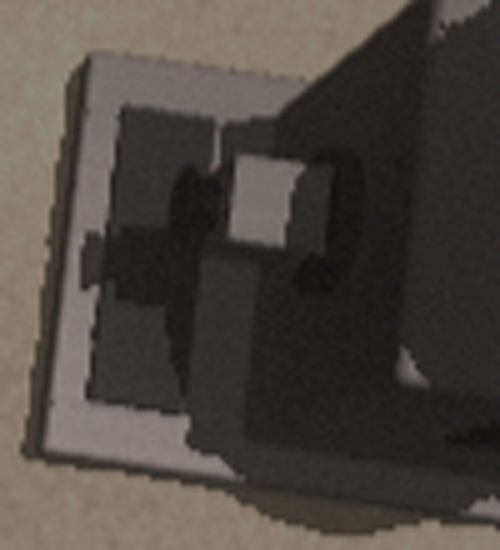

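View pics/c3.png

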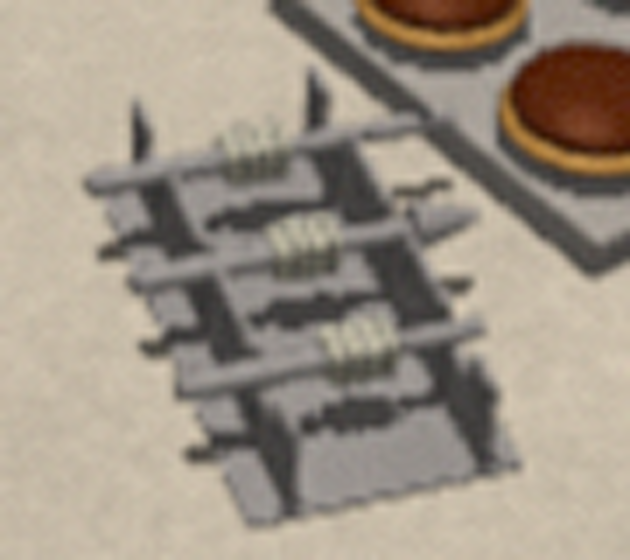

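View pics/c4.png

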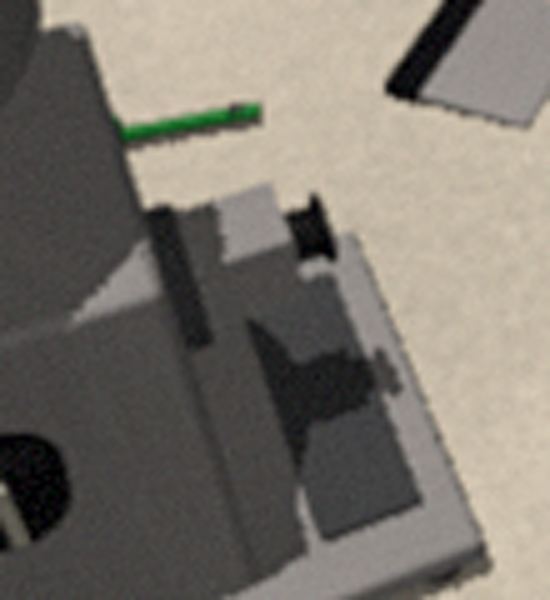

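Candidates, all in the top view: nozzle at block (238,149), with a short needle; nozzle at (230,171), with a cone; nozzle at (221,195), with the longest needle. The last fits. I'll check its length numerically along with the geometry.

Run:
```python
from h import *
from scipy.spatial.transform import Rotation as Ro
T=load('top0');S=load('scene0');W=load('wrist0')
# blocks: cream mask
for n,c,(x0,y0,x1,y1) in [('top',T,(195,125,270,220)),('scene',S,(250,180,325,240))]:
    f=c['frame'].astype(int); m=((f[...,2]-f[...,0])>(22 if n=='top' else 18)).astype(np.uint8)
    mm=np.zeros_like(m); mm[y0:y1,x0:x1]=m[y0:y1,x0:x1]
    k,l,st,ce=cv2.connectedComponentsWithStats(mm)
    print(n,[(ce[i].round(1).tolist(),int(st[i][4])) for i in range(1,k) if st[i][4]>8])
tip=(180+58/7,120+365/5.6);end=(180+490/7,120+475/5.6)
tipS=(245+430/7-.3,175+122/7);endS=(245+92/7,175+182/7)
a,b=onz(T,*tip,.044),onz(T,*end,.044);print('top L',a,b,np.linalg.norm(a-b))
print('tri',tri([ray(T,*tip),ray(S,*tipS)]),tri([ray(T,*end),ray(S,*endS)]))
for i,(p,q) in enumerate([((275,130),(603,212)),((158,242),(548,345))]):
    print(np.linalg.norm(onz(T,180+p[0]/7,120+p[1]/5.6,.044)-onz(T,180+q[0]/7,120+q[1]/5.6,.044)))
s=robot.read_state();R=Ro.from_rotvec(s['orientation']).as_matrix();p=s['tool_pos'];print(R)
for d in [(0,0,0),(.1,0,0),(-.05,0,0),(0,.05,0),(0,0,.014)]: print(d,proj(W,p+R@np.array(d)))
print('cam axes in tool (rows x,y,z)',(np.array(W['R'])@R).round(3), R.T@(-np.array(W['R']).T@np.array(W['t'])-p))
```

```text
top [([236.5, 162.5], 2867), ([228.2, 170.5], 10), ([206.6, 211.5], 383), ([219.1, 194.4], 14)]
scene [([264.6, 204.6], 1371), ([308.4, 180.7], 39), ([320.7, 189.7], 126), ([315.0, 215.8], 523), ([287.8, 208.3], 38), ([295.8, 222.8], 45)]
top L [0.5233856  0.34694118 0.044     ] [0.47407282 0.18566633 0.044     ] 0.16864557146748868
tri [0.52182407 0.34420586 0.04039556] [0.47449236 0.18663637 0.04551303]
0.12955584578734383
0.153880726026945
[[-9.03568061e-01  4.28444006e-01 -7.02749844e-04]
 [ 4.28444569e-01  9.03567226e-01 -1.23286099e-03]
 [ 1.06769826e-04 -1.41506317e-03 -9.99998993e-01]]
(0, 0, 0) (np.float64(255.65192213435284), np.float64(243.12462515744414))
(0.1, 0, 0) (np.float64(255.69346720911142), np.float64(67.56701690882912))
(-0.05, 0, 0) (np.float64(255.63616873750237), np.float64(309.69397637180367))
(0, 0.05, 0) (np.float64(336.7419051004629), np.float64(243.16865281825122))
(0, 0, 0.014) (np.float64(255.65775696862133), np.float64(232.7488001357023))
cam axes in tool (rows x,y,z) [[-0.     1.     0.001]
 [-0.954  0.    -0.301]
 [-0.301 -0.001  0.954]] [ 8.45717671e-02  2.46027414e-05 -1.53309585e-01]
```

Ray-cast lengths at z=0.044 are 168.6 mm for the near one, ~130 mm for the far one, and the third has the cone. So the long nozzle is the one at (221,195). Next, rough positions of the port and filler.

Run:
```python
from h import *
T=load('top0');S=load('scene0')
# collar front face centre: top and scene
pt=(355+180/5,115+200/5); ps=(100+322/5,200+228/5)
print(onz(T,*pt,.15),tri([ray(T,*pt),ray(S,*ps)]))
# base edge nearest (tray side) corners in top, z~.02
for u,v in [(90,55),(45,455),(310,78),(240,475)]: print((u,v),onz(T,355+u/5,115+v/5,.02))
for u,v in [(237,155),(228,242)]: print('pb',onz(T,355+u/5,115+v/5,.17))
blk=(180+295/7,120+420/5.6);print('blk',onz(T,*blk,.052))
```

```text
[ 0.58326227 -0.14797205  0.15      ] [ 0.58329832 -0.14826683  0.14958495]
(90, 55) [ 0.6945554  -0.14031074  0.02      ]
(45, 455) [ 0.47745502 -0.11195559  0.02      ]
(310, 78) [ 0.68290735 -0.25768902  0.02      ]
(240, 475) [ 0.46820383 -0.21331071  0.02      ]
pb [ 0.59981986 -0.16875042  0.17      ]
pb [ 0.55895519 -0.16333939  0.17      ]
blk [0.4975999  0.25719231 0.052     ]
```

Request:
step_arm(targets=[{"tx": -33.5,"ty": 16,"grip": 100},{"tx": -33.5,"ty": 16,"grip": 100},{"tx": -33.5,"ty": 16,"grip": 100},{"tx": -33.5,"ty": 16,"grip": 100},{"tx": -33.5,"ty": 16,"grip": 100},{"tx": -33.5,"ty": 16,"grip": 100},{"tx": -19,"ty": -40,"grip": 100},{"tx": -19,"ty": -40,"grip": 100},{"tx": -19,"ty": -40,"grip": 100},{"tx": -19,"ty": -40,"grip": 100},{"tx": -19,"ty": -40,"grip": 100},{"tx": -19,"ty": -40,"grip": 100},{"tx": -19,"ty": -40,"grip": 100},{"tx": -19,"ty": -40,"grip": 100},{"tx": -19,"ty": -40,"grip": 100},{"tx": -19,"ty": -40,"grip": 100},{"tx": -19,"ty": -40,"grip": 100},{"tx": -19,"ty": -40,"grip": 100},{"tx": -19,"ty": -40,"grip": 100},{"tx": -19,"ty": -40,"grip": 100}])

```text
schema error: expected keys tx, ty, tz, ax, ay, az, grip
```

Request:
step_arm(targets=[{"az": 0.149,"tz": 1.7},{"az": 0.149,"tz": 1.7},{"az": 0.149,"tz": 1.7},{"az": 0.149,"tz": 1.7},{"az": 0.149,"tz": 1.7},{"az": 0.149,"tz": 1.7},{"az": 0.149,"tz": 1.7},{"az": 0.149,"tz": 1.7},{"az": 0.149,"tz": 1.7},{"az": 0.149,"tz": 1.7},{"az": 0.149,"tz": 1.7},{"az": 0.149,"tz": 1.7},{"az": 0.149,"tz": 1.7},{"az": 0.149,"tz": 1.7},{"az": 0.149,"tz": 1.7},{"az": 0.149,"tz": 1.7},{"az": 0.149,"tz": 1.7},{"az": 0.149,"tz": 1.7},{"az": 0.149,"tz": 1.7},{"az": 0}])

```text
schema error: expected keys tx, ty, tz, ax, ay, az, grip
```

Run:
```python
from h import *
c=snap('wrist','wp1'); cv2.imwrite('pics/wp1b.png',cv2.resize(c['frame'],(768,576),interpolation=cv2.INTER_CUBIC))
s=robot.read_state();print(s['t'],s['tool_pos'],s['opening'],s['q'])
print(proj(c,(.583,-.148,.15)))
```

```text
0.2 [0.25688576 0.54184743 0.23198286] 0.09307908460999859 [ 1.04259389e+00  1.30866662e-01  1.48887957e+00  1.42871038e-05
  1.52300483e+00 -8.53969191e-02]
(np.float64(-58.47275241718481), np.float64(558.9846356566374))
```

View pics/wp1b.png

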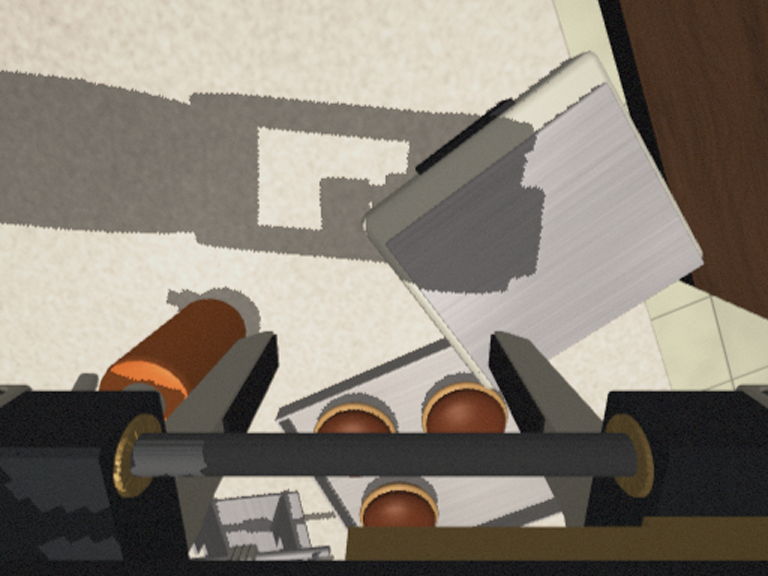

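All keys are required in each row and nothing has moved; the picture is still the start view. Resending in full.

Request:
step_arm(targets=[{"tx": -33.5,"ty": 16,"tz": 0,"ax": 0,"ay": 0,"az": 0,"grip": 100},{"tx": -33.5,"ty": 16,"tz": 0,"ax": 0,"ay": 0,"az": 0,"grip": 100},{"tx": -33.5,"ty": 16,"tz": 0,"ax": 0,"ay": 0,"az": 0,"grip": 100},{"tx": -33.5,"ty": 16,"tz": 0,"ax": 0,"ay": 0,"az": 0,"grip": 100},{"tx": -33.5,"ty": 16,"tz": 0,"ax": 0,"ay": 0,"az": 0,"grip": 100},{"tx": -33.5,"ty": 16,"tz": 0,"ax": 0,"ay": 0,"az": 0,"grip": 100},{"tx": -19,"ty": -40,"tz": 0,"ax": 0,"ay": 0,"az": 0,"grip": 100},{"tx": -19,"ty": -40,"tz": 0,"ax": 0,"ay": 0,"az": 0,"grip": 100},{"tx": -19,"ty": -40,"tz": 0,"ax": 0,"ay": 0,"az": 0,"grip": 100},{"tx": -19,"ty": -40,"tz": 0,"ax": 0,"ay": 0,"az": 0,"grip": 100},{"tx": -19,"ty": -40,"tz": 0,"ax": 0,"ay": 0,"az": 0,"grip": 100},{"tx": -19,"ty": -40,"tz": 0,"ax": 0,"ay": 0,"az": 0,"grip": 100},{"tx": -19,"ty": -40,"tz": 0,"ax": 0,"ay": 0,"az": 0,"grip": 100},{"tx": -19,"ty": -40,"tz": 0,"ax": 0,"ay": 0,"az": 0,"grip": 100},{"tx": -19,"ty": -40,"tz": 0,"ax": 0,"ay": 0,"az": 0,"grip": 100},{"tx": -19,"ty": -40,"tz": 0,"ax": 0,"ay": 0,"az": 0,"grip": 100},{"tx": -19,"ty": -40,"tz": 0,"ax": 0,"ay": 0,"az": 0,"grip": 100},{"tx": -19,"ty": -40,"tz": 0,"ax": 0,"ay": 0,"az": 0,"grip": 100},{"tx": -19,"ty": -40,"tz": 0,"ax": 0,"ay": 0,"az": 0,"grip": 100},{"tx": -19,"ty": -40,"tz": 0,"ax": 0,"ay": 0,"az": 0,"grip": 100}])

```text
t: 2.2
tool_pos: [0.4798, -0.0789, 0.2327]
orientation: [0.69, 3.065, 0.0]
force: [0.5, 0.7, 0.2]
opening: 0.0568
```

Request:
step_arm(targets=[{"tx": 0,"ty": 0,"tz": 1.7,"ax": 0,"ay": 0,"az": 0.149,"grip": 100},{"tx": 0,"ty": 0,"tz": 1.7,"ax": 0,"ay": 0,"az": 0.149,"grip": 100},{"tx": 0,"ty": 0,"tz": 1.7,"ax": 0,"ay": 0,"az": 0.149,"grip": 100},{"tx": 0,"ty": 0,"tz": 1.7,"ax": 0,"ay": 0,"az": 0.149,"grip": 100},{"tx": 0,"ty": 0,"tz": 1.7,"ax": 0,"ay": 0,"az": 0.149,"grip": 100},{"tx": 0,"ty": 0,"tz": 1.7,"ax": 0,"ay": 0,"az": 0.149,"grip": 100},{"tx": 0,"ty": 0,"tz": 1.7,"ax": 0,"ay": 0,"az": 0.149,"grip": 100},{"tx": 0,"ty": 0,"tz": 1.7,"ax": 0,"ay": 0,"az": 0.149,"grip": 100},{"tx": 0,"ty": 0,"tz": 1.7,"ax": 0,"ay": 0,"az": 0.149,"grip": 100},{"tx": 0,"ty": 0,"tz": 1.7,"ax": 0,"ay": 0,"az": 0.149,"grip": 100},{"tx": 0,"ty": 0,"tz": 1.7,"ax": 0,"ay": 0,"az": 0.149,"grip": 100},{"tx": 0,"ty": 0,"tz": 1.7,"ax": 0,"ay": 0,"az": 0.149,"grip": 100},{"tx": 0,"ty": 0,"tz": 1.7,"ax": 0,"ay": 0,"az": 0.149,"grip": 100},{"tx": 0,"ty": 0,"tz": 1.7,"ax": 0,"ay": 0,"az": 0.149,"grip": 100},{"tx": 0,"ty": 0,"tz": 1.7,"ax": 0,"ay": 0,"az": 0.149,"grip": 100},{"tx": 0,"ty": 0,"tz": 1.7,"ax": 0,"ay": 0,"az": 0.149,"grip": 100},{"tx": 0,"ty": 0,"tz": 1.7,"ax": 0,"ay": 0,"az": 0.149,"grip": 100},{"tx": 0,"ty": 0,"tz": 1.7,"ax": 0,"ay": 0,"az": 0.149,"grip": 100},{"tx": 0,"ty": 0,"tz": 1.7,"ax": 0,"ay": 0,"az": 0.149,"grip": 100},{"tx": 0,"ty": 0,"tz": 0,"ax": 0,"ay": 0,"az": 0,"grip": 100}])

```text
t: 4.2
tool_pos: [0.4799, -0.0771, 0.1999]
orientation: [-3.134, 0.212, 0.001]
force: [-0.1, -0.3, -0.6]
opening: 0.0565
```

Run:
```python
from h import *
c=snap('wrist','wp2'); cv2.imwrite('pics/wp2b.png',cv2.resize(c['frame'],(768,576),interpolation=cv2.INTER_CUBIC))
s=robot.read_state();print(s['t'],s['tool_pos'],s['orientation'],s['opening'],s['q'])
print(proj(c,(.583,-.148,.15)))
```

```text
4.25 [ 0.48001869 -0.07716252  0.20011002] [-3.13498501e+00  2.02436090e-01  7.77379098e-04] 0.05665338197360458 [-2.64875362e-01 -1.64288527e-01  1.83898561e+00 -2.18242729e-05
  1.46739617e+00  1.43489062e+00]
(np.float64(339.85828140998933), np.float64(55.3712122165781))
```

View pics/wp2b.png

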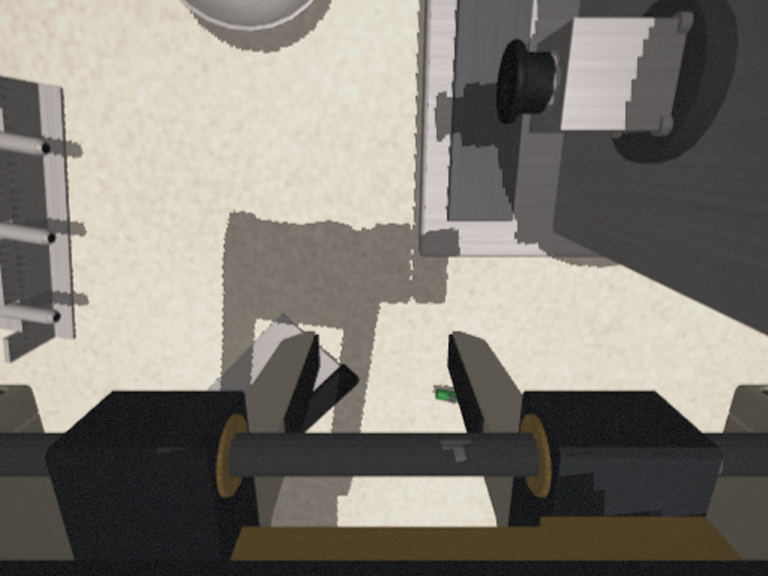

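The port is clearly visible: the collar's front ellipse is at about (341,55) px and the port block's top face spans (383,11) to (373,86), which agrees with the earlier estimate. Refining now.

Run:
```python
from h import *
c=load('wp2'); f=c['frame']
cv2.imwrite('pics/c5.png',cv2.resize(f[0:95,320:470],None,fx=5,fy=5,interpolation=cv2.INTER_CUBIC))
g=cv2.cvtColor(f,cv2.COLOR_BGR2GRAY)
m=(g<42).astype(np.uint8); mm=np.zeros_like(m); mm[20:90,330:375]=m[20:90,330:375]
k,l,st,ce=cv2.connectedComponentsWithStats(mm); i=1+np.argmax(st[1:,4]); print(st[i],ce[i])
rows=np.where((l==i).any(1))[0]
for r in rows[::3]: x=np.where(l[r]==i)[0]; print(r,x.min(),x.max())
m2=(g>125).astype(np.uint8); mm=np.zeros_like(m); mm[5:95,365:470]=m2[5:95,365:470]
k,l2,st,ce=cv2.connectedComponentsWithStats(mm); i2=1+np.argmax(st[1:,4]); print(st[i2])
for r in range(8,92,6):
    x=np.where(l2[r]==i2)[0]
    if len(x): print('blk',r,x.min(),x.max())
for x in range(384,440,8):
    r=np.where(l2[:,x]==i2)[0]
    if len(r): print('col',x,r.min(),r.max())
```

```text
[ 330   27   40   56 1461] [347.57700205  54.87268994]
27 341 346
30 338 349
33 337 350
36 336 366
39 335 368
42 334 368
45 333 369
48 333 368
51 332 367
54 332 366
57 331 364
60 331 367
63 331 366
66 330 365
69 330 363
72 331 362
75 331 358
78 332 344
81 333 342
[ 374   11   63   76 3482]
blk 14 382 435
blk 20 382 432
blk 26 381 429
blk 32 380 428
blk 38 379 424
blk 44 379 424
blk 50 378 424
blk 56 377 420
blk 62 377 420
blk 68 376 416
blk 74 375 416
blk 80 374 416
blk 86 374 415
col 384 12 86
col 392 12 86
col 400 12 86
col 408 12 86
col 416 12 85
col 424 12 51
col 432 12 24
```

View pics/c5.png

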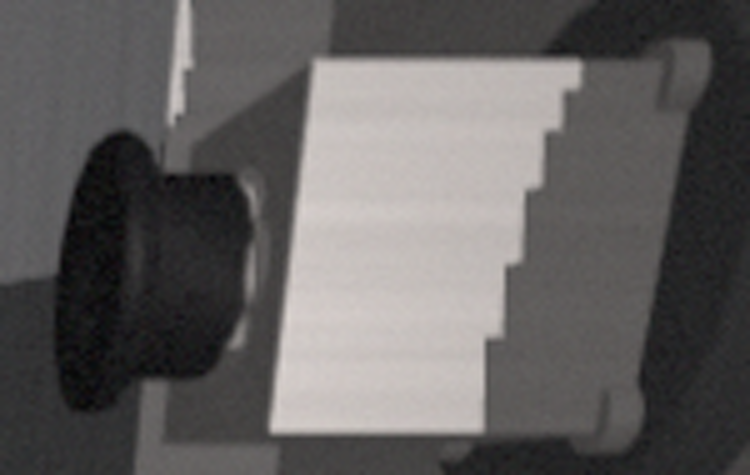

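Run:
```python
from h import *
c=load('wp2')
A=onz(c,382.3,11.5,.17);B=onz(c,373.6,86.6,.17);C=onz(c,436.5,11.5,.17);D=onz(c,440,87.0,.17)
D=onz(c,416,86.6,.17)
print(A,B,np.linalg.norm(A-B)); 
ang=lambda v:np.degrees(np.arctan2(v[1],v[0]))
print('side dirs',ang(C-A),ang(D-B),'front edge perp',ang(A-B)-90)
mid=(A+B)/2
a=np.radians(ang(A-B)-90); ax=np.array([np.cos(a),np.sin(a),0])
mouth=mid-ax*.019; mouth[2]=.15; print('mouth from block',mouth)
lat=np.array([-ax[1],ax[0],0])
t=np.linspace(0,2*np.pi,73)
for off in (0,.005):
    P=np.array([proj(c,mouth+ax*off+.017*(np.cos(q)*lat+np.sin(q)*np.array([0,0,1]))) for q in t]); print(off,P.min(0),P.max(0))
for f_,s in (('top0',0),('scene0',0)):
    cc=load(f_); print(f_,proj(cc,mouth),proj(cc,mouth+ax*.019+np.array([0,0,.02])+lat*.02),proj(cc,mouth+ax*.019+np.array([0,0,.02])-lat*.02))
# nozzle spigot end
print(proj(c,(.4743,.186,.044)), onz(c,57/1.5,316/1.5,.044))
```

```text
[ 0.60086112 -0.16738497  0.17      ] [ 0.56044782 -0.16207414  0.17      ] 0.04076075958310781
side dirs -97.70537852368093 -97.72229253756821 front edge perp -97.48651807275932
mouth from block [ 0.58313003 -0.14589152  0.15      ]
0 [329.85719582  26.2113886 ] [344.87715177  82.8259105 ]
0.005 [336.72446153  26.17696211] [353.12775464  82.7942525 ]
top0 (np.float64(390.10848521939636), np.float64(155.04592742708388)) (np.float64(401.7714417689512), np.float64(145.71236501391112)) (np.float64(400.03886965260835), np.float64(162.59244713009267))
scene0 (np.float64(165.37740171057737), np.float64(245.00651786923365)) (np.float64(158.15185253404513), np.float64(247.71568496238126)) (np.float64(153.54895801146537), np.float64(236.07037098453216))
(np.float64(37.31367577038506), np.float64(209.02152921779015)) [0.47216208 0.18596278 0.044     ]
```

Request:
step_arm(targets=[{"tx": 0,"ty": 0,"tz": 0,"ax": 0,"ay": 0,"az": -0.14,"grip": 145},{"tx": 0,"ty": 0,"tz": 0,"ax": 0,"ay": 0,"az": -0.14,"grip": 145},{"tx": 0,"ty": 0,"tz": 0,"ax": 0,"ay": 0,"az": -0.14,"grip": 145},{"tx": 0,"ty": 0,"tz": 0,"ax": 0,"ay": 0,"az": -0.14,"grip": 145},{"tx": 0,"ty": 0,"tz": 0,"ax": 0,"ay": 0,"az": -0.14,"grip": 145},{"tx": 0,"ty": 0,"tz": 0,"ax": 0,"ay": 0,"az": -0.14,"grip": 145},{"tx": 0,"ty": 0,"tz": 0,"ax": 0,"ay": 0,"az": -0.14,"grip": 145},{"tx": 0,"ty": 0,"tz": 0,"ax": 0,"ay": 0,"az": -0.14,"grip": 145},{"tx": 0,"ty": 0,"tz": 0,"ax": 0,"ay": 0,"az": -0.14,"grip": 145},{"tx": 0,"ty": 0,"tz": 0,"ax": 0,"ay": 0,"az": -0.143,"grip": 145},{"tx": 40.6,"ty": -10.3,"tz": 0,"ax": 0,"ay": 0,"az": 0,"grip": 145},{"tx": 40.6,"ty": -10.3,"tz": 0,"ax": 0,"ay": 0,"az": 0,"grip": 145},{"tx": 40.6,"ty": -10.3,"tz": 0,"ax": 0,"ay": 0,"az": 0,"grip": 145},{"tx": 40.6,"ty": -10.3,"tz": 0,"ax": 0,"ay": 0,"az": 0,"grip": 145},{"tx": 40.6,"ty": -10.3,"tz": 0,"ax": 0,"ay": 0,"az": 0,"grip": 145},{"tx": 40.6,"ty": -10.3,"tz": 0,"ax": 0,"ay": 0,"az": 0,"grip": 145},{"tx": 40.6,"ty": -10.3,"tz": 0,"ax": 0,"ay": 0,"az": 0,"grip": 145},{"tx": 40.6,"ty": -10.3,"tz": 0,"ax": 0,"ay": 0,"az": 0,"grip": 145},{"tx": 0,"ty": 0,"tz": 20,"ax": 0,"ay": 0,"az": 0,"grip": 145},{"tx": 0,"ty": 0,"tz": 20,"ax": 0,"ay": 0,"az": 0,"grip": 145}])

```text
t: 6.25
tool_pos: [0.4977, 0.2593, 0.1605]
orientation: [2.521, 1.874, 0.003]
force: [0.1, -0.2, -1.1]
opening: 0.0404
```

Run:
```python
from h import *
c=snap('wrist','wn1'); cv2.imwrite('pics/wn1b.png',cv2.resize(c['frame'],(768,576),interpolation=cv2.INTER_CUBIC))
s=robot.read_state();print(s['t'],s['tool_pos'],s['orientation'],s['opening'],s['force'])
for P in [(.496,.258,.044),(.473,.186,.044),(.5237,.3489,.044)]: print(proj(c,P))
```

```text
6.3 [0.49558496 0.2576811  0.15593341] [-2.52138126 -1.8722915   0.0070739 ] 0.04029912240588585 [-1.98991814 -0.49386472 -3.09718372]
(np.float64(254.26729420255145), np.float64(187.86463156960482))
(np.float64(253.17543512587403), np.float64(253.3846920305246))
(np.float64(254.52416851850143), np.float64(88.95424683716575))
```

View pics/wn1b.png

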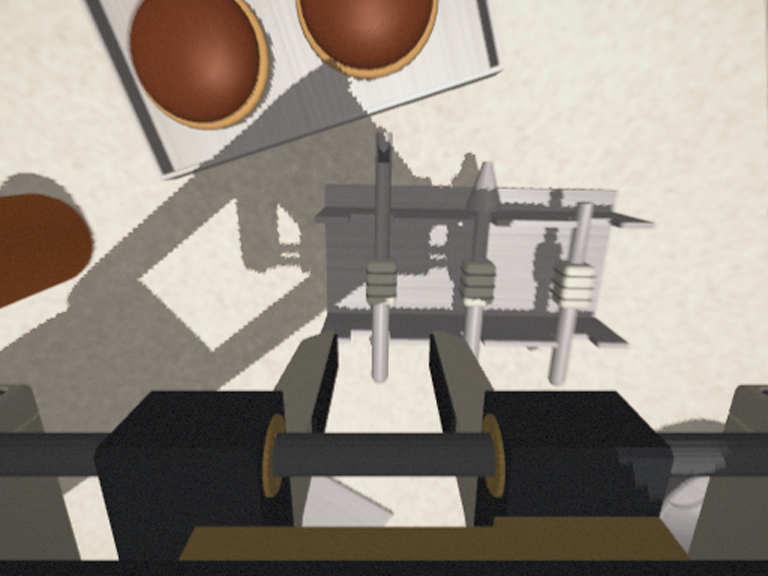

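The long nozzle in the wrist view has its tip at (256,88), block at (254.6,188.5) and spigot end at (253.3,254.7), all within 1.5 px of prediction. It is clearly the longest of the three.

Run:
```python
from h import *
c=load('wn1'); f=c['frame']
cv2.imwrite('pics/c6.png',cv2.resize(f[80:262,225:285],None,fx=3.2*2,fy=3.2,interpolation=cv2.INTER_CUBIC))
g=cv2.cvtColor(f,cv2.COLOR_BGR2GRAY).astype(int)
for r in (215,225,235,245): 
    d=np.diff(g[r,240:268]); print(r, 240+d.argmax()+.5,240+d.argmin()+.5, g[r,246:264])
for r in (178,188,198): print(r,g[r,238:272])
print(g[248:260,254],g[82:96,256])
a=onz(c,256,88,.044);b=onz(c,253.3,254.7,.044);m=onz(c,254.6,188.5,.050)
print(a,b,np.linalg.norm(a-b),np.degrees(np.arctan2(*(a-b)[1::-1])),m, b+(a-b)/np.linalg.norm(a-b)*.077)
s=robot.read_state();from scipy.spatial.transform import Rotation as Ro
R=Ro.from_rotvec(s['orientation']).as_matrix();print(s['tool_pos'],np.degrees(np.arctan2(R[1,0],R[0,0])),R[2])
```

```text
215 248.5 258.5 [ 82  83 109 146 165 176 188 212 209 185 176 167 142  96  79  77  84  83]
225 258.5 245.5 [145 123 124 148 169 180 193 210 198 185 174 160 150 178 131 112 112 113]
235 258.5 247.5 [223 215 124 153 170 181 193 209 193 181 172 157 153 217 229 229 229 228]
245 258.5 247.5 [227 213 133 154 173 183 195 204 190 178 168 152 162 228 226 228 227 228]
178 [102 102  99 101 101 102  97 117 123 123 124 123 125 123 124 126 122 121
 124 125 125 122 124 125 119 114 100 102 101 102 102 100 100 100]
188 [103 102 104 109 139 152  85  98 109 115 116 118 116 117 118 118 116 116
 118 118 119 119 118 117 111 103 141 209 209 206 208 205 207 206]
198 [214 214 214 212 213 203 112  96 105 105 106 104 106 105 107 103 102 100
 104 127 128 147 161 177 161 150 179 207 208 205 209 206 205 206]
[186 188 188 188 184 182 185 206 225 231 230 231] [227 227 220 180 133 132 177 205 171 125 125 120 107 102]
[0.52523105 0.34929994 0.044     ] [0.47265498 0.18438989 0.044     ] 0.1730883247897268 72.31685310645209 [0.49668292 0.2590878  0.05      ] [0.49604395 0.25775171 0.044     ]
[0.49558496 0.2576811  0.15593341] 73.19293585545205 [-0.0029795  -0.00354393 -0.99998928]
```

View pics/c6.png

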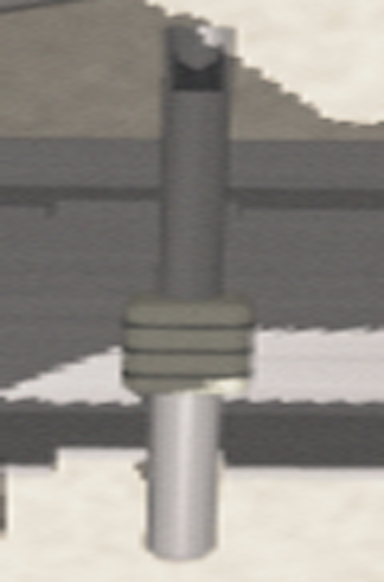

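Request:
step_arm(targets=[{"tx": 0,"ty": 0,"tz": 0,"ax": 0,"ay": 0,"az": 0.012,"grip": 145},{"tx": 0,"ty": 0,"tz": 20,"ax": 0,"ay": 0,"az": 0,"grip": 145},{"tx": 0,"ty": 0,"tz": 20,"ax": 0,"ay": 0,"az": 0,"grip": 145},{"tx": 0,"ty": 0,"tz": 20,"ax": 0,"ay": 0,"az": 0,"grip": 145},{"tx": 0,"ty": 0,"tz": 15,"ax": 0,"ay": 0,"az": 0,"grip": 145},{"tx": 0,"ty": 0,"tz": 10,"ax": 0,"ay": 0,"az": 0,"grip": 145},{"tx": 0,"ty": 0,"tz": 5,"ax": 0,"ay": 0,"az": 0,"grip": 145},{"tx": 0,"ty": 0,"tz": 0,"ax": 0,"ay": 0,"az": 0,"grip": 145},{"tx": 0,"ty": 0,"tz": 0,"ax": 0,"ay": 0,"az": 0,"grip": 145}])

```text
t: 7.2
tool_pos: [0.4981, 0.2576, 0.0712]
orientation: [2.539, 1.849, 0.002]
force: [0.2, -0.3, -0.7]
opening: 0.04
```

Run:
```python
from h import *
s=robot.read_state();from scipy.spatial.transform import Rotation as Ro
R=Ro.from_rotvec(s['orientation']).as_matrix();print(s['tool_pos'],np.degrees(np.arctan2(R[1,0],R[0,0])),R[2],s['force'])
print('to go tool mm',1000*R.T@(np.array([.496,.2578,.039])-s['tool_pos']))
c=snap('wrist','wn2')
```

```text
[0.49805623 0.2576485  0.07119658] 72.12886148588181 [ 7.20991459e-04  8.54170460e-04 -9.99999375e-01] [ 0.21106424 -0.29065383 -0.71281666]
to go tool mm [-0.51003233 -2.03100797 32.19449485]
```

View pics/wn2.png

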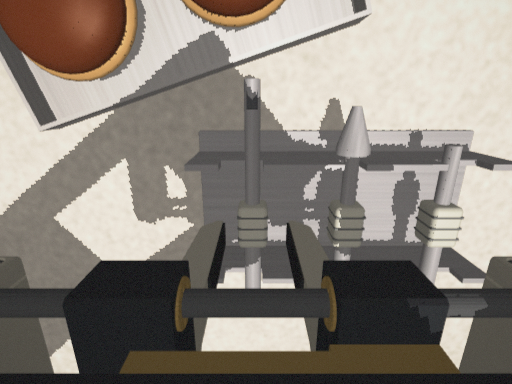

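The block sits at (253,225), between the fingers but about 2 mm off centre, matching the computed shift.

Request:
step_arm(targets=[{"tx": -0.5,"ty": -2,"tz": 0,"ax": 0,"ay": 0,"az": 0,"grip": 145},{"tx": 0,"ty": 0,"tz": 12,"ax": 0,"ay": 0,"az": 0,"grip": 145},{"tx": 0,"ty": 0,"tz": 12,"ax": 0,"ay": 0,"az": 0,"grip": 145},{"tx": 0,"ty": 0,"tz": 8,"ax": 0,"ay": 0,"az": 0,"grip": 145},{"tx": 0,"ty": 0,"tz": 0,"ax": 0,"ay": 0,"az": 0,"grip": 145},{"tx": 0,"ty": 0,"tz": 0,"ax": 0,"ay": 0,"az": 0,"grip": 145},{"tx": 0,"ty": 0,"tz": 0,"ax": 0,"ay": 0,"az": 0,"grip": 145}])

```text
t: 7.95
tool_pos: [0.4957, 0.2577, 0.0386]
orientation: [2.54, 1.849, 0.001]
force: [-0.0, -0.2, -0.1]
opening: 0.0404
```

Request:
step_arm(targets=[{"tx": 0,"ty": 0,"tz": 0,"ax": 0,"ay": 0,"az": 0,"grip": 200},{"tx": 0,"ty": 0,"tz": 0,"ax": 0,"ay": 0,"az": 0,"grip": 255},{"tx": 0,"ty": 0,"tz": 0,"ax": 0,"ay": 0,"az": 0,"grip": 255},{"tx": 0,"ty": 0,"tz": 0,"ax": 0,"ay": 0,"az": 0,"grip": 255},{"tx": 0,"ty": 0,"tz": 0,"ax": 0,"ay": 0,"az": 0,"grip": 255}], squeeze=50)

```text
t: 8.45
tool_pos: [0.4956, 0.2577, 0.0386]
orientation: [2.54, 1.849, 0.001]
force: [0.3, 0.2, 2.2]
opening: 0.0195
```

```bash
cat >> h.py <<'E'
from scipy.spatial.transform import Rotation as Ro
def st(goal=None):
    s=robot.read_state();R=Ro.from_rotvec(s['orientation']).as_matrix()
    print(round(s['t'],2),s['tool_pos'].round(4),'yaw',np.degrees(np.arctan2(R[1,0],R[0,0])).round(2),'tilt',R[2].round(4),'F',s['force'].round(2),'Ftool',(R.T@s['force']).round(2),'M',(R.T@s['wrist_torque']).round(2),'op',round(s['opening'],4))
    if goal is not None: print('togo mm',(1000*R.T@(np.array(goal)-s['tool_pos'])).round(2))
    return s,R
E
python3 - <<'E'
from h import *
st()
E
```

```text
8.45 [0.4956 0.2577 0.0386] yaw 72.13 tilt [ 4.e-04  4.e-04 -1.e+00] F [0.31 0.19 2.16] Ftool [ 0.28  0.24 -2.16] M [ 0.08 -0.07 -0.02] op 0.0195
```

Request:
step_arm(targets=[{"tx": 0,"ty": 0,"tz": -5,"ax": 0,"ay": 0,"az": 0,"grip": 255},{"tx": 0,"ty": 0,"tz": -11,"ax": 0,"ay": 0,"az": 0,"grip": 255},{"tx": 0,"ty": 0,"tz": -15,"ax": 0,"ay": 0,"az": 0,"grip": 255},{"tx": 0,"ty": 0,"tz": -20,"ax": 0,"ay": 0,"az": 0,"grip": 255},{"tx": 0,"ty": 0,"tz": -20,"ax": 0,"ay": 0,"az": 0,"grip": 255},{"tx": 0,"ty": 0,"tz": -20,"ax": 0,"ay": 0,"az": 0,"grip": 255},{"tx": 0,"ty": 0,"tz": -15,"ax": 0,"ay": 0,"az": 0,"grip": 255},{"tx": 0,"ty": 0,"tz": 0,"ax": 0,"ay": 0,"az": -0.09,"grip": 255},{"tx": 0,"ty": 0,"tz": 0,"ax": 0,"ay": 0,"az": -0.09,"grip": 255},{"tx": 0,"ty": 0,"tz": 0,"ax": 0,"ay": 0,"az": 0,"grip": 255},{"tx": 0,"ty": 0,"tz": 0,"ax": 0,"ay": 0,"az": 0,"grip": 255},{"tx": 0,"ty": 0,"tz": 0,"ax": 0,"ay": 0,"az": 0,"grip": 255}])

```text
t: 9.65
tool_pos: [0.4954, 0.2576, 0.1444]
orientation: [-2.365, -2.068, 0.0]
force: [0.7, 0.1, -0.8]
opening: 0.0197
```

Run:
```python
from h import *
st((.5966,-.0448,.1446)); c=snap('wrist','wg1'); s=snap('scene','sg1')
cv2.imwrite('pics/c7.png',np.hstack([c['frame'],cv2.resize(s['frame'][100:260,180:340],(384,384),interpolation=cv2.INTER_CUBIC)])[:, :][:,:896] if 0 else cv2.resize(np.hstack([c['frame'],cv2.resize(s['frame'][100:260,180:340],(384,384))]),(796,341)))
```

```text
9.65 [0.4954 0.2576 0.1444] yaw 82.32 tilt [-0.e+00 -1.e-04 -1.e+00] F [ 0.71  0.08 -0.81] Ftool [0.18 0.7  0.81] M [ 0.07 -0.1   0.01] op 0.0197
togo mm [-2.8611e+02  1.4073e+02 -1.6000e-01]
```

View pics/c7.png

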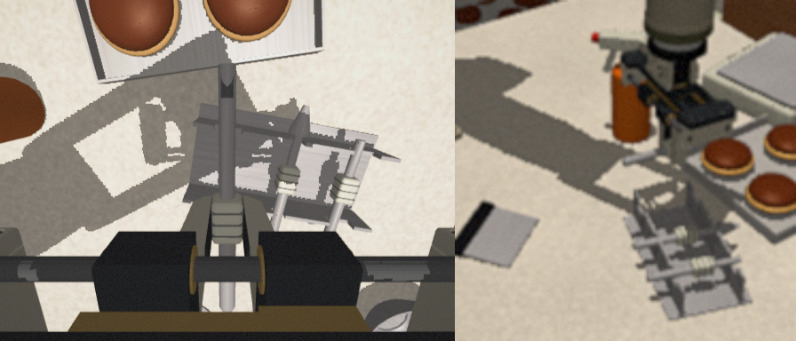

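The nozzle is in the grip, lying along the tool axis (column ~256), and the two other nozzles are still on the rest. Moving on to the port.

Request:
step_arm(targets=[{"tx": -35.8,"ty": 17.6,"tz": 0,"ax": 0,"ay": 0,"az": 0,"grip": 255},{"tx": -35.8,"ty": 17.6,"tz": 0,"ax": 0,"ay": 0,"az": 0,"grip": 255},{"tx": -35.8,"ty": 17.6,"tz": 0,"ax": 0,"ay": 0,"az": 0,"grip": 255},{"tx": -35.8,"ty": 17.6,"tz": 0,"ax": 0,"ay": 0,"az": 0,"grip": 255},{"tx": -35.8,"ty": 17.6,"tz": 0,"ax": 0,"ay": 0,"az": 0,"grip": 255},{"tx": -35.8,"ty": 17.6,"tz": 0,"ax": 0,"ay": 0,"az": 0,"grip": 255},{"tx": -35.8,"ty": 17.6,"tz": 0,"ax": 0,"ay": 0,"az": 0,"grip": 255},{"tx": -35.5,"ty": 17.5,"tz": 0,"ax": 0,"ay": 0,"az": 0,"grip": 255},{"tx": 0,"ty": 0,"tz": 0,"ax": 0,"ay": 0,"az": 0,"grip": 255},{"tx": 0,"ty": 0,"tz": 0,"ax": 0,"ay": 0,"az": 0,"grip": 255},{"tx": 0,"ty": 0,"tz": 0,"ax": 0,"ay": 0,"az": 0,"grip": 255},{"tx": 0,"ty": 0,"tz": 0,"ax": 0,"ay": 0,"az": 0,"grip": 255}])

```text
t: 10.95
tool_pos: [0.5969, -0.0432, 0.1442]
orientation: [-2.361, -2.071, 0.0]
force: [-0.8, -0.8, -1.3]
opening: 0.0197
```

Run:
```python
from h import *
s,R=st((.5966,-.0448,.1446)); c=snap('wrist','wi1'); S=snap('scene','si1'); T=snap('top','ti1')
e=s['tool_pos']+R@np.array([-.0768,0,-.0054])
for n,cc in (('w',c),('s',S),('t',T)): print(n,'end',proj(cc,e),'mouth',proj(cc,(.5831,-.1459,.15)))
cv2.imwrite('pics/c8.png',cv2.resize(np.hstack([S['frame'][205:285,130:230],T['frame'][115:195,370:470]]),None,fx=4,fy=4,interpolation=cv2.INTER_CUBIC))
```

```text
10.95 [ 0.5969 -0.0432  0.1442] yaw 82.51 tilt [ 3.e-04 -4.e-04 -1.e+00] F [-0.83 -0.83 -1.3 ] Ftool [-0.93 -0.71  1.3 ] M [ 0.09 -0.06 -0.01] op 0.0197
togo mm [-1.59 -0.12 -0.39]
w end (np.float64(256.06846329263766), np.float64(346.9999762871329)) mouth (np.float64(255.5809397920837), np.float64(376.9922516596507))
s end (np.float64(176.58654218764954), np.float64(241.42118177721733)) mouth (np.float64(165.36877746335415), np.float64(245.00004643911313))
t end (np.float64(378.65148101440957), np.float64(153.39133970976877)) mouth (np.float64(390.11248931705404), np.float64(155.058497449698))
```

View pics/c8.png

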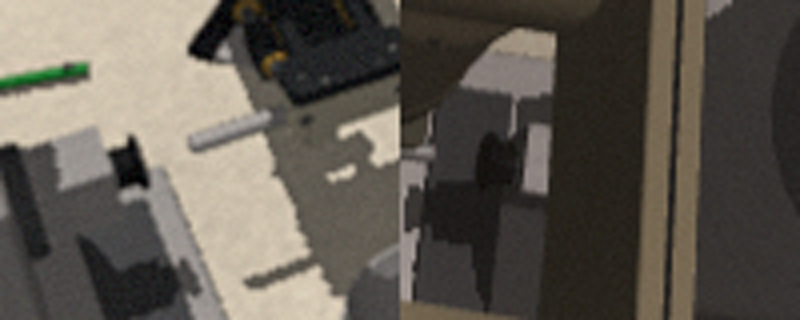

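View pics/wi1.png

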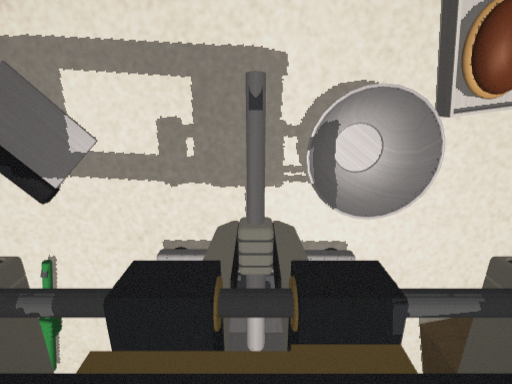

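In the scene view the spigot end is at (177.5,240.5) and in the top view at (378.7,153.2); predicted values are within 1 px and the end is in line with the collar. Entering gently.

Request:
step_arm(targets=[{"tx": -7,"ty": -0.1,"tz": -0.4,"ax": 0,"ay": 0,"az": 0,"grip": 255},{"tx": -7,"ty": 0,"tz": 0,"ax": 0,"ay": 0,"az": 0,"grip": 255},{"tx": -6,"ty": 0,"tz": 0,"ax": 0,"ay": 0,"az": 0,"grip": 255},{"tx": -2,"ty": 0,"tz": 0,"ax": 0,"ay": 0,"az": 0,"grip": 255},{"tx": -2,"ty": 0,"tz": 0,"ax": 0,"ay": 0,"az": 0,"grip": 255},{"tx": -2,"ty": 0,"tz": 0,"ax": 0,"ay": 0,"az": 0,"grip": 255},{"tx": -2,"ty": 0,"tz": 0,"ax": 0,"ay": 0,"az": 0,"grip": 255},{"tx": -2,"ty": 0,"tz": 0,"ax": 0,"ay": 0,"az": 0,"grip": 255},{"tx": 0,"ty": 0,"tz": 0,"ax": 0,"ay": 0,"az": 0,"grip": 255},{"tx": 0,"ty": 0,"tz": 0,"ax": 0,"ay": 0,"az": 0,"grip": 255}])

```text
t: 12.1
tool_pos: [0.5932, -0.0742, 0.1447]
orientation: [-2.363, -2.07, -0.0]
force: [-0.5, 1.0, -1.3]
opening: 0.0199
```

```bash
cat >> h.py <<'E'
M=np.array([.5831,-.1459,.15]);AX=np.array([np.cos(np.radians(-97.6)),np.sin(np.radians(-97.6)),0])
def ins():
    s,R=st(); e=s['tool_pos']+R@np.array([-.0768,0,-.0054]); d=e-M
    lat=np.array([-AX[1],AX[0],0]); print('depth',(1000*d@AX).round(2),'lat',(1000*d@lat).round(2),'dz',(1000*d[2]).round(2))
    return s,R,e
E
python3 - <<'E'
from h import *
s,R,e=ins(); S=snap('scene','si2')
print(proj(S,e),proj(S,M))
cv2.imwrite('pics/c9.png',cv2.resize(S['frame'][205:285,130:230],None,fx=7,fy=7,interpolation=cv2.INTER_CUBIC))
E
```

```text
12.1 [ 0.5932 -0.0742  0.1447] yaw 82.43 tilt [ 1.e-04 -0.e+00 -1.e+00] F [-0.49  1.02 -1.27] Ftool [ 0.94 -0.62  1.27] M [ 0.07 -0.13  0.04] op 0.0199
depth 4.43 lat 0.56 dz 0.12
(np.float64(163.55909338803963), np.float64(245.75877042915081)) (np.float64(165.36877746335415), np.float64(245.00004643911313))
```

View pics/c9.png

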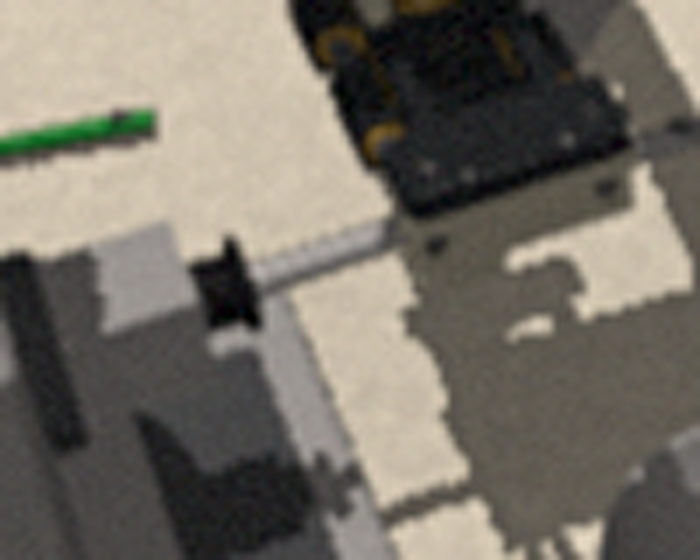

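The spigot meets the collar at its centre (crop (258,278)) with about 1 N axial force, so it looks to be entering the hole. Continuing.

Request:
step_arm(targets=[{"tx": -2,"ty": -0.4,"tz": 0,"ax": 0,"ay": 0,"az": 0,"grip": 255},{"tx": -2,"ty": 0,"tz": 0,"ax": 0,"ay": 0,"az": 0,"grip": 255},{"tx": -2,"ty": 0,"tz": 0,"ax": 0,"ay": 0,"az": 0,"grip": 255},{"tx": -2,"ty": 0,"tz": 0,"ax": 0,"ay": 0,"az": 0,"grip": 255},{"tx": 0,"ty": 0,"tz": 0,"ax": 0,"ay": 0,"az": 0,"grip": 255},{"tx": 0,"ty": 0,"tz": 0,"ax": 0,"ay": 0,"az": 0,"grip": 255}])

```text
t: 12.75
tool_pos: [0.5918, -0.0822, 0.1448]
orientation: [2.363, 2.07, 0.0]
force: [0.4, -0.5, -2.2]
opening: 0.0198
```

```bash
python3 -c "
from h import *
ins()"
```

```text
12.75 [ 0.5918 -0.0822  0.1448] yaw 82.42 tilt [ 0.  0. -1.] F [ 0.45 -0.55 -2.21] Ftool [-0.48  0.52  2.21] M [ 0.09 -0.05 -0.01] op 0.0198
depth 12.56 lat 0.19 dz 0.15
```

Request:
step_arm(targets=[{"tx": -2,"ty": -0.1,"tz": 0,"ax": 0,"ay": 0,"az": 0,"grip": 255},{"tx": -2,"ty": 0,"tz": 0,"ax": 0,"ay": 0,"az": 0,"grip": 255},{"tx": -2,"ty": 0,"tz": 0,"ax": 0,"ay": 0,"az": 0,"grip": 255},{"tx": 0,"ty": 0,"tz": 0,"ax": 0,"ay": 0,"az": 0,"grip": 255},{"tx": 0,"ty": 0,"tz": 0,"ax": 0,"ay": 0,"az": 0,"grip": 255}])

```text
t: 13.25
tool_pos: [0.5908, -0.0882, 0.1447]
orientation: [-2.363, -2.07, -0.0]
force: [0.1, 0.5, -0.8]
opening: 0.0195
```

```bash
python3 -c "
from h import *
ins()"
```

```text
13.25 [ 0.5908 -0.0882  0.1447] yaw 82.43 tilt [ 0. -0. -1.] F [ 0.07  0.54 -0.83] Ftool [ 0.54 -0.    0.83] M [ 0.07 -0.14  0.05] op 0.0195
depth 18.54 lat 0.07 dz 0.11
```

Request:
step_arm(targets=[{"tx": -2,"ty": 0,"tz": 0,"ax": 0,"ay": 0,"az": 0,"grip": 255},{"tx": -2,"ty": 0,"tz": 0,"ax": 0,"ay": 0,"az": 0,"grip": 255},{"tx": -2,"ty": 0,"tz": 0,"ax": 0,"ay": 0,"az": 0,"grip": 255},{"tx": 0,"ty": 0,"tz": 0,"ax": 0,"ay": 0,"az": 0,"grip": 255},{"tx": 0,"ty": 0,"tz": 0,"ax": 0,"ay": 0,"az": 0,"grip": 255}])

```text
t: 13.75
tool_pos: [0.5902, -0.0939, 0.1447]
orientation: [-2.363, -2.07, -0.0]
force: [0.2, 2.0, -1.5]
opening: 0.0193
```

```bash
python3 -c "
from h import *
ins()"
```

```text
13.75 [ 0.5902 -0.0939  0.1447] yaw 82.44 tilt [ 2.e-04  2.e-04 -1.e+00] F [ 0.25  1.99 -1.53] Ftool [ 2.   -0.02  1.53] M [-0.12  0.22 -0.12] op 0.0193
depth 24.33 lat 0.18 dz 0.13
```

Grip drag has begun (about 2 N at 24 mm). Continuing to about 31 mm, then 1 mm steps.

Request:
step_arm(targets=[{"tx": -1.5,"ty": 0,"tz": 0,"ax": 0,"ay": 0,"az": 0,"grip": 255},{"tx": -1.5,"ty": 0,"tz": 0,"ax": 0,"ay": 0,"az": 0,"grip": 255},{"tx": -1.5,"ty": 0,"tz": 0,"ax": 0,"ay": 0,"az": 0,"grip": 255},{"tx": -1.5,"ty": 0,"tz": 0,"ax": 0,"ay": 0,"az": 0,"grip": 255},{"tx": 0,"ty": 0,"tz": 0,"ax": 0,"ay": 0,"az": 0,"grip": 255}])

```text
t: 14.25
tool_pos: [0.5893, -0.1002, 0.1448]
orientation: [2.363, 2.07, 0.0]
force: [1.2, 2.9, -1.3]
opening: 0.0196
```

```bash
python3 -c "
from h import *
ins()"
```

```text
14.25 [ 0.5893 -0.1002  0.1448] yaw 82.42 tilt [-1.e-04  1.e-04 -1.e+00] F [ 1.24  2.95 -1.32] Ftool [3.09 0.84 1.32] M [-0.13  0.4  -0.05] op 0.0196
depth 30.71 lat 0.14 dz 0.19
```

Request:
step_arm(targets=[{"tx": -1,"ty": 0,"tz": 0,"ax": 0,"ay": 0,"az": 0,"grip": 255},{"tx": -1,"ty": 0,"tz": 0,"ax": 0,"ay": 0,"az": 0,"grip": 255},{"tx": 0,"ty": 0,"tz": 0,"ax": 0,"ay": 0,"az": 0,"grip": 255}])

```text
t: 14.55
tool_pos: [0.589, -0.1021, 0.1448]
orientation: [2.363, 2.07, 0.0]
force: [1.1, 3.6, -1.9]
opening: 0.0197
```

```bash
python3 -c "
from h import *
ins()"
```

```text
14.55 [ 0.589  -0.1021  0.1448] yaw 82.43 tilt [-0.  0. -1.] F [ 1.06  3.59 -1.94] Ftool [3.7  0.57 1.94] M [-0.14  0.38 -0.04] op 0.0197
depth 32.59 lat 0.12 dz 0.16
```

Request:
step_arm(targets=[{"tx": -1,"ty": 0,"tz": 0,"ax": 0,"ay": 0,"az": 0,"grip": 255},{"tx": 0,"ty": 0,"tz": 0,"ax": 0,"ay": 0,"az": 0,"grip": 255}])

```text
t: 14.75
tool_pos: [0.5889, -0.1031, 0.1447]
orientation: [2.363, 2.07, -0.0]
force: [2.0, 2.7, -2.3]
opening: 0.0196
```

```bash
python3 -c "
from h import *
ins()"
```

```text
14.75 [ 0.5889 -0.1031  0.1447] yaw 82.43 tilt [-1.e-04  0.e+00 -1.e+00] F [ 2.05  2.67 -2.26] Ftool [2.92 1.68 2.26] M [-0.21  0.42 -0.12] op 0.0196
depth 33.57 lat 0.12 dz 0.14
```

Request:
step_arm(targets=[{"tx": -1,"ty": 0,"tz": 0,"ax": 0,"ay": 0,"az": 0,"grip": 255},{"tx": 0,"ty": 0,"tz": 0,"ax": 0,"ay": 0,"az": 0,"grip": 255}])

```text
t: 14.95
tool_pos: [0.5888, -0.104, 0.1448]
orientation: [2.363, 2.07, 0.0]
force: [2.0, 2.8, -1.6]
opening: 0.0197
```

Request:
step_arm(targets=[{"tx": -1,"ty": 0,"tz": 0,"ax": 0,"ay": 0,"az": 0,"grip": 255},{"tx": 0,"ty": 0,"tz": 0,"ax": 0,"ay": 0,"az": 0,"grip": 255}])

```text
t: 15.15
tool_pos: [0.5886, -0.1051, 0.1448]
orientation: [2.363, 2.07, -0.0]
force: [2.1, 2.8, -1.7]
opening: 0.0197
```

```bash
python3 -c "
from h import *
ins()"
```

```text
15.15 [ 0.5886 -0.1051  0.1448] yaw 82.43 tilt [-1.e-04  1.e-04 -1.e+00] F [ 2.09  2.82 -1.69] Ftool [3.08 1.7  1.69] M [-0.2   0.43 -0.06] op 0.0197
depth 35.6 lat 0.14 dz 0.17
```

Request:
step_arm(targets=[{"tx": -1,"ty": 0,"tz": 0,"ax": 0,"ay": 0,"az": 0,"grip": 255},{"tx": 0,"ty": 0,"tz": 0,"ax": 0,"ay": 0,"az": 0,"grip": 255}])

```text
t: 15.35
tool_pos: [0.5885, -0.1061, 0.1447]
orientation: [2.363, 2.07, -0.0]
force: [2.6, 3.9, -1.2]
opening: 0.0198
```

```bash
python3 -c "
from h import *
ins()"
```

```text
15.35 [ 0.5885 -0.1061  0.1447] yaw 82.43 tilt [-1.e-04 -0.e+00 -1.e+00] F [ 2.56  3.89 -1.21] Ftool [4.19 2.03 1.21] M [-0.17  0.39 -0.07] op 0.0198
depth 36.59 lat 0.1 dz 0.13
```

Request:
step_arm(targets=[{"tx": -1,"ty": 0.2,"tz": 0,"ax": 0,"ay": 0,"az": 0,"grip": 255},{"tx": 0,"ty": 0,"tz": 0,"ax": 0,"ay": 0,"az": 0,"grip": 255}])

```text
t: 15.55
tool_pos: [0.5885, -0.1071, 0.1447]
orientation: [-2.363, -2.07, 0.0]
force: [0.7, 2.8, -0.7]
opening: 0.0194
```

```bash
python3 -c "
from h import *
ins()"
```

```text
15.55 [ 0.5885 -0.1071  0.1447] yaw 82.43 tilt [-1.e-04 -2.e-04 -1.e+00] F [ 0.68  2.76 -0.68] Ftool [2.83 0.31 0.68] M [-0.08  0.44 -0.06] op 0.0194
depth 37.62 lat 0.21 dz 0.09
```

Request:
step_arm(targets=[{"tx": -0.7,"ty": 0.1,"tz": 0,"ax": 0,"ay": 0,"az": 0,"grip": 255},{"tx": 0,"ty": 0,"tz": 0,"ax": 0,"ay": 0,"az": 0,"grip": 255}])

```text
t: 15.75
tool_pos: [0.5885, -0.1076, 0.1447]
orientation: [-2.363, -2.07, 0.0]
force: [0.6, 3.6, -0.6]
opening: 0.0199
```

```bash
python3 -c "
from h import *
ins()"
```

```text
15.75 [ 0.5885 -0.1076  0.1447] yaw 82.43 tilt [ 1.e-04 -3.e-04 -1.e+00] F [ 0.63  3.57 -0.61] Ftool [3.62 0.16 0.61] M [0.06 0.4  0.02] op 0.0199
depth 38.16 lat 0.3 dz 0.09
```

Request:
step_arm(targets=[{"tx": -0.7,"ty": 0,"tz": 0,"ax": 0,"ay": 0,"az": 0,"grip": 255},{"tx": 0,"ty": 0,"tz": 0,"ax": 0,"ay": 0,"az": 0,"grip": 255}])

```text
t: 15.95
tool_pos: [0.5884, -0.1082, 0.1447]
orientation: [-2.363, -2.07, -0.0]
force: [-0.2, 4.4, -0.9]
opening: 0.0193
```

```bash
python3 -c "
from h import *
ins()"
```

```text
15.95 [ 0.5884 -0.1082  0.1447] yaw 82.44 tilt [ 3.e-04 -3.e-04 -1.e+00] F [-0.21  4.45 -0.87] Ftool [ 4.38 -0.8   0.87] M [0.11 0.66 0.02] op 0.0193
depth 38.71 lat 0.29 dz 0.03
```

Request:
step_arm(targets=[{"tx": -0.7,"ty": 0,"tz": 0,"ax": 0,"ay": 0,"az": 0,"grip": 255},{"tx": 0,"ty": 0,"tz": 0,"ax": 0,"ay": 0,"az": 0,"grip": 255}])

```text
t: 16.15
tool_pos: [0.5883, -0.1087, 0.1447]
orientation: [-2.363, -2.07, -0.0]
force: [0.4, 5.3, -1.0]
opening: 0.0199
```

```bash
python3 -c "
from h import *
ins()"
```

```text
16.15 [ 0.5883 -0.1087  0.1447] yaw 82.45 tilt [ 5.e-04 -2.e-04 -1.e+00] F [ 0.42  5.33 -1.02] Ftool [ 5.34 -0.28  1.02] M [0.06 0.76 0.06] op 0.0199
depth 39.23 lat 0.32 dz 0.04
```

Seat contact at about 38 mm; force is climbing near 2 N/mm as described. Pressing on in small steps.

Request:
step_arm(targets=[{"tx": -0.7,"ty": 0,"tz": 0,"ax": 0,"ay": 0,"az": 0,"grip": 255},{"tx": 0,"ty": 0,"tz": 0,"ax": 0,"ay": 0,"az": 0,"grip": 255}])

```text
t: 16.35
tool_pos: [0.5883, -0.1092, 0.1447]
orientation: [-2.362, -2.07, -0.001]
force: [1.8, 6.9, -0.4]
opening: 0.0198
```

Request:
step_arm(targets=[{"tx": -0.7,"ty": 0,"tz": 0,"ax": 0,"ay": 0,"az": 0,"grip": 255},{"tx": 0,"ty": 0,"tz": 0,"ax": 0,"ay": 0,"az": 0,"grip": 255}])

```text
t: 16.55
tool_pos: [0.5882, -0.1097, 0.1447]
orientation: [-2.362, -2.07, -0.001]
force: [1.2, 7.3, -0.2]
opening: 0.0196
```

```bash
python3 -c "
from h import *
ins()"
```

```text
16.55 [ 0.5882 -0.1097  0.1447] yaw 82.45 tilt [ 1.2e-03 -2.0e-04 -1.0e+00] F [ 1.15  7.34 -0.2 ] Ftool [7.43 0.18 0.21] M [ 0.08  1.08 -0.01] op 0.0196
depth 40.21 lat 0.35 dz 0.04
```

Request:
step_arm(targets=[{"tx": -0.7,"ty": 0,"tz": 0,"ax": 0,"ay": 0,"az": 0,"grip": 255},{"tx": 0,"ty": 0,"tz": 0,"ax": 0,"ay": 0,"az": 0,"grip": 255}])

```text
t: 16.75
tool_pos: [0.5881, -0.1101, 0.1447]
orientation: [-2.362, -2.07, -0.001]
force: [2.2, 7.9, -0.2]
opening: 0.0195
```

```bash
python3 -c "
from h import *
ins()"
```

```text
16.75 [ 0.5881 -0.1101  0.1447] yaw 82.46 tilt [ 1.5e-03 -3.0e-04 -1.0e+00] F [ 2.19  7.91 -0.19] Ftool [8.13 1.14 0.21] M [0.09 1.22 0.01] op 0.0195
depth 40.68 lat 0.34 dz 0.0
```

Request:
step_arm(targets=[{"tx": -0.6,"ty": 0,"tz": 0,"ax": 0,"ay": 0,"az": 0,"grip": 255},{"tx": 0,"ty": 0,"tz": 0,"ax": 0,"ay": 0,"az": 0,"grip": 255},{"tx": 0,"ty": 0,"tz": 0,"ax": 0,"ay": 0,"az": 0,"grip": 255}])

```text
t: 17.05
tool_pos: [0.5881, -0.1104, 0.1447]
orientation: [-2.361, -2.07, -0.002]
force: [3.2, 9.6, -0.1]
opening: 0.0195
```

```bash
python3 -c "
from h import *
ins()"
```

```text
17.05 [ 0.5881 -0.1104  0.1447] yaw 82.47 tilt [ 1.9e-03 -3.0e-04 -1.0e+00] F [ 3.21  9.63 -0.13] Ftool [9.97 1.92 0.15] M [0.1  1.39 0.07] op 0.0195
depth 40.94 lat 0.36 dz -0.04
```

Firmly home: 9.9 N of push in total, about 6.5 N of it on the seat. Now the tug, built up gradually.

Request:
step_arm(targets=[{"tx": 0.8,"ty": 0,"tz": 0,"ax": 0,"ay": 0,"az": 0,"grip": 255},{"tx": 0.8,"ty": 0,"tz": 0,"ax": 0,"ay": 0,"az": 0,"grip": 255},{"tx": 0.7,"ty": 0,"tz": 0,"ax": 0,"ay": 0,"az": 0,"grip": 255},{"tx": 0,"ty": 0,"tz": 0,"ax": 0,"ay": 0,"az": 0,"grip": 255}])

```text
t: 17.45
tool_pos: [0.5882, -0.1098, 0.1447]
orientation: [2.363, 2.07, -0.001]
force: [-0.1, 1.8, -0.5]
opening: 0.0196
```

```bash
python3 -c "
from h import *
ins()"
```

```text
17.45 [ 0.5882 -0.1098  0.1447] yaw 82.43 tilt [-6.e-04 -1.e-04 -1.e+00] F [-0.13  1.82 -0.48] Ftool [ 1.79 -0.37  0.48] M [0.11 0.3  0.06] op 0.0196
depth 40.3 lat 0.33 dz 0.15
```

Request:
step_arm(targets=[{"tx": 0.7,"ty": 0,"tz": 0,"ax": 0,"ay": 0,"az": 0,"grip": 255},{"tx": 0,"ty": 0,"tz": 0,"ax": 0,"ay": 0,"az": 0,"grip": 255}])

```text
t: 17.65
tool_pos: [0.5883, -0.1095, 0.1447]
orientation: [2.363, 2.069, -0.001]
force: [0.0, -1.5, -1.4]
opening: 0.0197
```

```bash
python3 -c "
from h import *
ins()"
```

```text
17.65 [ 0.5883 -0.1095  0.1447] yaw 82.41 tilt [-1.1e-03 -1.0e-04 -1.0e+00] F [ 0.03 -1.52 -1.39] Ftool [-1.51  0.23  1.4 ] M [ 0.1  -0.33 -0.  ] op 0.0197
depth 40.04 lat 0.32 dz 0.18
```

Request:
step_arm(targets=[{"tx": 0.6,"ty": 0,"tz": 0,"ax": 0,"ay": 0,"az": 0,"grip": 255},{"tx": 0.6,"ty": 0,"tz": 0,"ax": 0,"ay": 0,"az": 0,"grip": 255},{"tx": 0,"ty": 0,"tz": 0,"ax": 0,"ay": 0,"az": 0,"grip": 255}])

```text
t: 17.95
tool_pos: [0.5884, -0.1092, 0.1447]
orientation: [2.363, 2.068, -0.003]
force: [-0.7, -7.1, -2.1]
opening: 0.0201
```

```bash
python3 -c "
from h import *
ins()"
```

```text
17.95 [ 0.5884 -0.1092  0.1447] yaw 82.39 tilt [-0.0024 -0.     -1.    ] F [-0.74 -7.12 -2.09] Ftool [-7.15  0.21  2.11] M [ 0.05 -1.19  0.02] op 0.0201
depth 39.67 lat 0.34 dz 0.28
```

Request:
step_arm(targets=[{"tx": 0.5,"ty": 0,"tz": 0,"ax": 0,"ay": 0,"az": 0,"grip": 255},{"tx": 0.4,"ty": 0,"tz": 0,"ax": 0,"ay": 0,"az": 0,"grip": 255},{"tx": 0,"ty": 0,"tz": 0,"ax": 0,"ay": 0,"az": 0,"grip": 255}])

```text
t: 18.25
tool_pos: [0.5884, -0.109, 0.1447]
orientation: [2.363, 2.067, -0.004]
force: [-0.8, -10.4, -2.3]
opening: 0.0193
```

```bash
python3 -c "
from h import *
ins()"
```

```text
18.25 [ 0.5884 -0.109   0.1447] yaw 82.37 tilt [-0.0033 -0.     -1.    ] F [ -0.76 -10.42  -2.29] Ftool [-10.42   0.63   2.33] M [ 0.04 -1.66  0.01] op 0.0193
depth 39.48 lat 0.3 dz 0.33
```

Request:
step_arm(targets=[{"tx": 0.4,"ty": 0,"tz": 0,"ax": 0,"ay": 0,"az": 0,"grip": 255},{"tx": 0.3,"ty": 0,"tz": 0,"ax": 0,"ay": 0,"az": 0,"grip": 255},{"tx": 0,"ty": 0,"tz": 0,"ax": 0,"ay": 0,"az": 0,"grip": 255},{"tx": 0,"ty": 0,"tz": 0,"ax": 0,"ay": 0,"az": 0,"grip": 255}])

```text
t: 18.65
tool_pos: [0.5884, -0.1088, 0.1447]
orientation: [2.363, 2.066, -0.005]
force: [-1.6, -13.0, -3.2]
opening: 0.0197
```

```bash
python3 -c "
from h import *
ins()"
```

```text
18.65 [ 0.5884 -0.1088  0.1447] yaw 82.35 tilt [-0.0041  0.     -1.    ] F [ -1.56 -12.98  -3.23] Ftool [-13.06   0.18   3.28] M [-0.01 -1.97  0.02] op 0.0197
depth 39.35 lat 0.28 dz 0.39
```

Request:
step_arm(targets=[{"tx": 0,"ty": 0,"tz": 0,"ax": 0,"ay": 0,"az": 0,"grip": 255},{"tx": 0,"ty": 0,"tz": 0,"ax": 0,"ay": 0,"az": 0,"grip": 255},{"tx": 0,"ty": 0,"tz": 0,"ax": 0,"ay": 0,"az": 0,"grip": 255},{"tx": 0,"ty": 0,"tz": 0,"ax": 0,"ay": 0,"az": 0,"grip": 255}])

```text
t: 19.05
tool_pos: [0.5884, -0.1089, 0.1447]
orientation: [2.363, 2.066, -0.005]
force: [-1.2, -11.6, -2.7]
opening: 0.0189
```

```bash
python3 -c "
from h import *
ins()"
```

```text
19.05 [ 0.5884 -0.1089  0.1447] yaw 82.35 tilt [-0.0041  0.     -1.    ] F [ -1.22 -11.61  -2.73] Ftool [-11.66   0.34   2.78] M [ 0.03 -2.   -0.  ] op 0.0189
depth 39.37 lat 0.29 dz 0.39
```

The tug of 12–13 N held for about 0.6 s with no creep, so the grip has bitten. Easing back to zero load.

Request:
step_arm(targets=[{"tx": -0.8,"ty": 0,"tz": 0,"ax": 0,"ay": 0,"az": 0,"grip": 255},{"tx": -0.8,"ty": 0,"tz": 0,"ax": 0,"ay": 0,"az": 0,"grip": 255},{"tx": -0.7,"ty": 0,"tz": 0,"ax": 0,"ay": 0,"az": 0,"grip": 255},{"tx": 0,"ty": 0,"tz": 0,"ax": 0,"ay": 0,"az": 0,"grip": 255},{"tx": 0,"ty": 0,"tz": 0,"ax": 0,"ay": 0,"az": 0,"grip": 255}])

```text
t: 19.55
tool_pos: [0.5883, -0.1092, 0.1447]
orientation: [2.363, 2.069, -0.002]
force: [-1.1, -6.3, -2.8]
opening: 0.0197
```

```bash
python3 -c "
from h import *
ins()"
```

```text
19.55 [ 0.5883 -0.1092  0.1447] yaw 82.4 tilt [-1.4e-03 -1.0e-04 -1.0e+00] F [-1.13 -6.28 -2.78] Ftool [-6.37 -0.29  2.79] M [ 0.07 -1.07  0.03] op 0.0197
depth 39.74 lat 0.33 dz 0.21
```

Request:
step_arm(targets=[{"tx": -0.7,"ty": 0,"tz": 0,"ax": 0,"ay": 0,"az": 0,"grip": 255},{"tx": -0.5,"ty": 0,"tz": 0,"ax": 0,"ay": 0,"az": 0,"grip": 255},{"tx": 0,"ty": 0,"tz": 0,"ax": 0,"ay": 0,"az": 0,"grip": 255},{"tx": 0,"ty": 0,"tz": 0,"ax": 0,"ay": 0,"az": 0,"grip": 255}])

```text
t: 19.95
tool_pos: [0.5883, -0.1094, 0.1447]
orientation: [-2.363, -2.07, 0.0]
force: [-0.6, -3.8, -1.9]
opening: 0.0197
```

```bash
python3 -c "
from h import *
ins()"
```

```text
19.95 [ 0.5883 -0.1094  0.1447] yaw 82.44 tilt [-1.e-04 -1.e-04 -1.e+00] F [-0.57 -3.8  -1.95] Ftool [-3.84 -0.06  1.95] M [ 0.12 -0.58  0.07] op 0.0197
depth 39.92 lat 0.37 dz 0.12
```

Request:
step_arm(targets=[{"tx": -0.5,"ty": 0,"tz": 0,"ax": 0,"ay": 0,"az": 0,"grip": 255},{"tx": -0.5,"ty": 0,"tz": 0,"ax": 0,"ay": 0,"az": 0,"grip": 255},{"tx": 0,"ty": 0,"tz": 0,"ax": 0,"ay": 0,"az": 0,"grip": 255},{"tx": 0,"ty": 0,"tz": 0,"ax": 0,"ay": 0,"az": 0,"grip": 255}])

```text
t: 20.35
tool_pos: [0.5883, -0.1098, 0.1448]
orientation: [-2.362, -2.07, -0.001]
force: [-0.8, 3.3, -1.1]
opening: 0.02
```

```bash
python3 -c "
from h import *
ins()"
```

```text
20.35 [ 0.5883 -0.1098  0.1448] yaw 82.46 tilt [ 8.e-04 -0.e+00 -1.e+00] F [-0.76  3.26 -1.12] Ftool [ 3.13 -1.18  1.12] M [0.2  0.36 0.01] op 0.02
depth 40.31 lat 0.43 dz 0.09
```

Slack is taken up: about 3 N push, spigot still roughly 2 mm into the seat's travel. Releasing and retreating straight up.

Request:
step_arm(targets=[{"tx": 0.3,"ty": 0,"tz": 0,"ax": 0,"ay": 0,"az": 0,"grip": 255},{"tx": 0,"ty": 0,"tz": 0,"ax": 0,"ay": 0,"az": 0,"grip": 170},{"tx": 0,"ty": 0,"tz": 0,"ax": 0,"ay": 0,"az": 0,"grip": 145},{"tx": 0,"ty": 0,"tz": 0,"ax": 0,"ay": 0,"az": 0,"grip": 145},{"tx": 0,"ty": 0,"tz": 0,"ax": 0,"ay": 0,"az": 0,"grip": 145},{"tx": 0,"ty": 0,"tz": 0,"ax": 0,"ay": 0,"az": 0,"grip": 145}])

```text
t: 20.95
tool_pos: [0.5883, -0.1103, 0.1448]
orientation: [2.363, 2.07, 0.0]
force: [-0.6, -0.3, 0.4]
opening: 0.0401
```

Run:
```python
from h import *
ins(); S=snap('scene','si3'); W=snap('wrist','wi3')
cv2.imwrite('pics/c10.png',cv2.resize(np.hstack([W['frame'][180:340,180:340],cv2.resize(S['frame'][205:285,130:210],(160,160),interpolation=cv2.INTER_CUBIC)]),None,fx=2.4,fy=2.4))
```

```text
20.95 [ 0.5883 -0.1103  0.1448] yaw 82.43 tilt [-1.e-04  2.e-04 -1.e+00] F [-0.64 -0.31  0.4 ] Ftool [-0.4  -0.59 -0.4 ] M [ 0.04 -0.08 -0.03] op 0.0401
depth 40.78 lat 0.47 dz 0.23
```

View pics/c10.png

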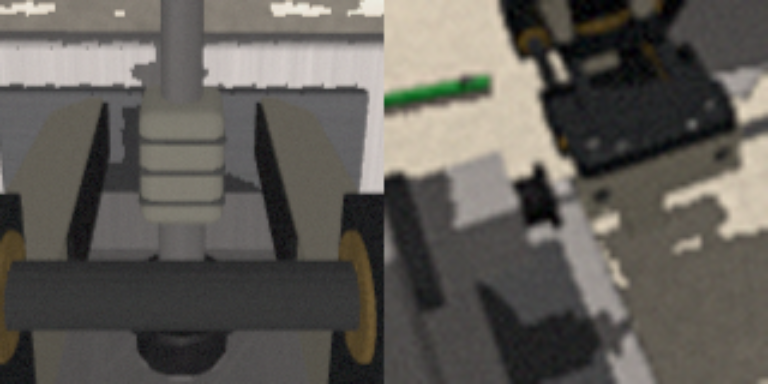

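The fingers are clear on both sides (block columns ~140–223 in the crop, fingers ~105 and ~260) and the nozzle stands in the port. Lifting away.

Request:
step_arm(targets=[{"tx": 0,"ty": 0,"tz": -5,"ax": 0,"ay": 0,"az": 0,"grip": 145},{"tx": 0,"ty": 0,"tz": -15,"ax": 0,"ay": 0,"az": 0,"grip": 145},{"tx": 0,"ty": 0,"tz": -20,"ax": 0,"ay": 0,"az": 0,"grip": 145},{"tx": 0,"ty": 0,"tz": -20,"ax": 0,"ay": 0,"az": 0,"grip": 145},{"tx": 15,"ty": -10,"tz": -15,"ax": 0,"ay": 0,"az": 0,"grip": 145},{"tx": 30,"ty": -20,"tz": -10,"ax": 0,"ay": 0,"az": 0,"grip": 145},{"tx": 35,"ty": -25,"tz": 0,"ax": 0,"ay": 0,"az": 0,"grip": 145},{"tx": 35,"ty": -25,"tz": 0,"ax": 0,"ay": 0,"az": 0,"grip": 145},{"tx": 35,"ty": -25,"tz": 0,"ax": 0,"ay": 0,"az": 0,"grip": 145},{"tx": 0,"ty": -25,"tz": 0,"ax": 0,"ay": 0,"az": 0,"grip": 145},{"tx": 0,"ty": 0,"tz": 0,"ax": 0,"ay": 0,"az": 0,"grip": 145},{"tx": 0,"ty": 0,"tz": 0,"ax": 0,"ay": 0,"az": 0,"grip": 145}])

```text
t: 22.25
tool_pos: [0.4796, 0.0557, 0.2313]
orientation: [2.361, 2.07, 0.003]
force: [-0.3, 0.0, -0.4]
opening: 0.0403
```

Run:
```python
from h import *
st(); S=snap('scene','sf'); T=snap('top','tf')
cv2.imwrite('pics/c11.png',cv2.resize(np.hstack([S['frame'][195:295,110:210],T['frame'][105:205,340:440]]),None,fx=4,fy=4,interpolation=cv2.INTER_CUBIC))
cv2.imwrite('pics/c12.png',cv2.resize(np.hstack([S['frame'],T['frame']]),(800,300)))
for D in (38,40):
    o=-AX*(.172-D/1000); t=M+o
    print(D,'tip scene',proj(S,t),'top',proj(T,t),'blk',proj(S,M-AX*(.077-D/1000)),proj(T,M-AX*(.077-D/1000)))
```

```text
22.25 [0.4796 0.0557 0.2313] yaw 82.47 tilt [ 1.0e-04  2.6e-03 -1.0e+00] F [-0.28  0.01 -0.39] Ftool [-0.02 -0.28  0.39] M [ 0.08 -0.05 -0.07] op 0.0403
38 tip scene (np.float64(219.0100480716062), np.float64(226.84861435864235)) top (np.float64(333.1546903330416), np.float64(147.11117837020828)) blk (np.float64(181.54127541941241), np.float64(239.52750645465233)) (np.float64(373.4788853908679), np.float64(152.7376114568885))
40 tip scene (np.float64(218.24801362783415), np.float64(227.10647582039118)) top (np.float64(334.00080595752866), np.float64(147.22923684448023)) blk (np.float64(180.7235218176101), np.float64(239.8042224756071)) (np.float64(374.33076165507185), np.float64(152.85647371295593))
```

View pics/c11.png

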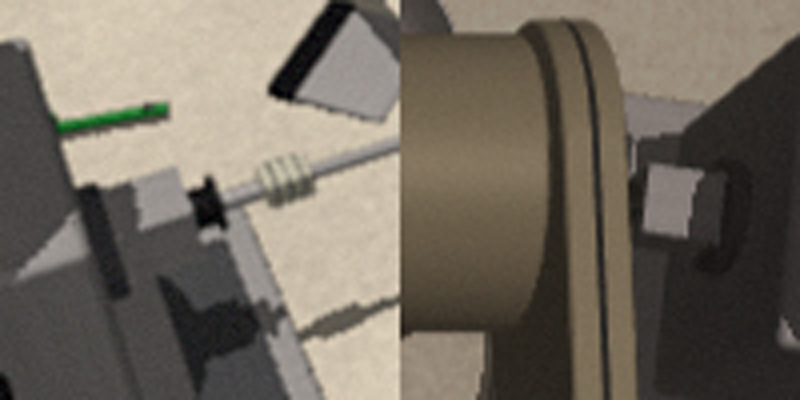

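View pics/c12.png

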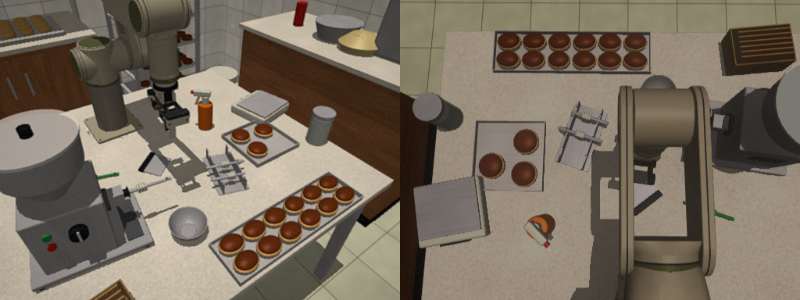

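The block is at (181.5,240) in the scene view; predicted (180.7,239.8) for the home depth. The nozzle is straight in the port, and the other items are where they were. Handing in.

```bash
python3 -c "
from plant import robot
print(robot.close_job())"
```

```text
the job is handed in; nothing more can be done
None
```

The long nozzle is fitted in the filler's port, and I handed the job in at about 22 s of the 50 s allowed.

- **Push:** I lifted the nozzle off the rest and slid it in. The grip dragged at about 3 N. The seat met the spigot at about 38 mm. I stopped at about 10 N of push in all, which I estimate as 6.5 N on the seat.
- **Tug:** I pulled back with 12–13 N and held it for about 0.6 s. The nozzle did not creep, so the grip had bitten.
- **Release:** I eased the load off, opened the fingers and lifted clear.

**Last checks:**
- The scene camera shows the nozzle straight and level in the collar, with its block within 1 px of the predicted home position.
- The other nozzles, doughnuts, bowl, spray bottle and scraper look unmoved in the scene camera. In the top view the arm hid the nozzle and part of the counter.

**Seat force after the tug:** I could not measure this directly. The grip let the nozzle back about 0.8 mm as it bit. From the depth I estimate about 2 mm of seat compression left, or roughly 4 N. That is the bottom of the "firmly home" range, and I did not push again.

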